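Tip a standing gift carton over into the label frame

ROBOT

A 6-joint arm with a two-finger parallel gripper is mounted at the origin on the work surface. World frame = base frame: x ahead of the robot, y to its left, z up, the work surface at z = 0. Lengths are in m, angles in rad, forces in N, time in s.
With the tool pointing down it reaches from about 0.25 to 0.775 m from the base axis. Payload 4 kg.
Tool frame: the origin (TCP) lies midway between the tips of the shut fingers; the grasp point (between the pads) lies 19 mm behind it; z points along the fingers, x is the direction in which the jaws open and shut, and the axes are right-handed (so a half turn about z gives the same grasp; the last joint's range is limited). The gripper opens to 94 mm and grips with 3 to 60 N. Pads are 16 mm wide; open, the fingers measure 119 mm over their backs; the gripper's body (75 mm by 177 mm) begins 78 mm behind the grasp point.
Start: joints at [-1.449, 0.087, 1.371, -0, 1.684, -0.103], TCP at [0.123, -0.536, 0.206] pointing down, gripper open.
Joint ranges: [-3.1, 3.1], [-0.76, 2.03], [0.27, 2.55], [-1.08, 4.22], [0.17, 2.65], [-2.57, 2.57]. Speed limits (rad/s): [2.79, 2.79, 3.14, 3.14, 3.14, 3.14].

INTERFACE

Orientations are given as [roll, pitch, yaw] about the fixed x, y, z axes, in that order (R = Rz(yaw) Ry(pitch) Rx(roll)).
In Python, from bench import robot, eyes, close_job gives the robot as it stands.
- The arm moves only by the shell command python3 -m jog 'ROWS'. ROWS is JSON, a list of rows, each a list of 3 entries, a list of its own where there are three numbers: the turn, a rotation vector about the tool's x, y, z in degrees, then the shift along the tool's x, y, z in mm, then the closure, from -1 (fully open) to 1 (shut). In form: [[[wx, wy, wz], [x, y, z], claw], ...]. A call has 1 to 5 rows; each row is the pose to reach, as a shift and turn from the pose commanded when the call began, along the tool's axes at that moment; what a row does not reach only later rows make up. A row lasts 1/10 s, in which the tool goes at most 50 mm and 8.59 degrees, less where a joint would pass 70% of its speed; a pose out of reach is approached as far as the arm can. A call with a gripper value outside its range is refused whole. The fingers move at their own pace and stop on an object; the grip force is fixed at half the most. Time passes only in rows, so rows that repeat a pose let the fingers close. It gives the time, the measured TCP pose, the force and the opening at its end, in the units of the state.
- robot.get_obs(): the state, without advancing time (a new reading comes with each control period).
- eyes.snapshot(name): name is "scene" or "top" or "wrist"; returns (picture, depth): 480x640x3 uint8, red, green, blue; 480x640 float32, m along the optical axis (not along the pixel's ray), 0 where there is no reading.
- eyes.camera_params(name): a dict with "mtx" (3x3 intrinsics, pixels), "world_to_cam" (4x4, takes a point from world to camera coordinates). Camera axes: x right, y up, looking along -z (the intrinsics and any distortion apply to the point x, -y, -z); pixel columns grow to the right and rows downward; lengths in m; the calibration is good to about 2 mm. The wrist camera is an equidistant fisheye: a pixel r from the principal point sees the ray r / f radians off the axis. A picture is of the moment at which its call begins: read the wrist's pose just before it. camera_params takes no time and is no camera call; for the wrist camera it gives the pose at the moment of the call.
- close_job(): hands the job in, once; it reports no verdict.
The state is a dict: "time": time; "joint_positions": joint angles; "qvel": joint speeds; "joint_torque": joint torques, N m; "tool_pos": TCP position; "ee_rot": TCP orientation; "wrist_force": force on the tool from outside, world axes, zero at the start; "wrist_torque": the same for the moment, N m; "width": finger opening in m.
Only numpy, scipy, OpenCV 4.12 (cv2) and the standard library are available. Lean on these libraries where they do the work, as an engineer would, in place of code of your own. Each camera call takes 0.05 s, during which the arm holds its last target. There are 200 camera calls.

TASK

The gift carton with the green printed front stands on end just short of the yellow tape frame on the packing bench. With your fingertips push it low down so that it slides, still standing, square up to the frame until the bottom edge of its back has just crossed the near strip of tape; then push it high up on its green front so that it topples backwards and comes to lie flat, green front up, wholly inside the yellow frame, ready for its label. Only push it: do not pick it up, and leave the other things on the bench alone.

Things in the scene. Friction and masses are not known exactly. Their poses are not given: they have to be found in the camera images.
- label_frame: Rectangle of flat yellow tape on the bench; flush, catches nothing. Inside the tape 195 mm along its own x by 140 mm along its y; tape 15 mm wide. Origin at the rectangle's centre, on the bench surface. Its x axis points away from the standing carton, the way the carton is to slide and fall; the near strip is at its -x end (inner edge at x = -97.5 mm).
- carton: Closed cream gift carton with a green band on its top and sides, standing on end: 60 mm thick (own x), 100 wide (own y), 150 tall (own z), 0.2 to 0.4 kg. Origin at the centre of its underside. Green printed front: the face at x = -30 mm; plain back: x = +30 mm, facing the frame, at the start up to 0.3 rad from square. Pushed less than about 40 mm above the bench it slides; pushed near its top it tips over.
- back_foot_left (a point): Corner of the carton's back face at the bottom, own +y side: the carton's own point (30, 50, 0) mm. The bottom edge of the back is the one it tips over; once tilted about 0.38 rad it falls by itself.
- back_foot_right (a point): Corner of the carton's back face at the bottom, own -y side: the carton's own point (30, -50, 0) mm.
- back_top_left (a point): Corner of the carton's back face at the top, own +y side: the carton's own point (30, 50, 150) mm.
- back_top_right (a point): Corner of the carton's back face at the top, own -y side: the carton's own point (30, -50, 150) mm.
- orange_carton: A second closed carton of the same size, but printed orange (front, top and side bands), standing on end beside the frame; leave alone. Origin at the centre of its underside, z up.
- tape_roll: Roll of brown packing tape lying flat, 100 mm across, 48 mm high; leave alone. Origin at the centre of its underside.
- fruit_tray: Grey moulded tray, 115 x 165 mm, with six green fruits in it, 50 mm high over all; leave alone. Origin at the centre of its underside.
There are look-alikes about, which are no part of the job. What is shaped like the carton but purple is not meant.

How it is judged:
On the way:
1. the carton, still standing upright, has been slid up until the bottom edge of its back has crossed the near strip of tape (angle between carton's own z axis and vertical below 0.12 rad and x of back_foot_left in the frame of label_frame between -0.105 and 0.105 m and y of back_foot_left in the frame of label_frame between -0.077 and 0.077 m and x of back_foot_right in the frame of label_frame between -0.105 and 0.105 m and y of back_foot_right in the frame of label_frame between -0.077 and 0.077 m), for 0.2 s.
At the end, for the whole second after the job is handed in: The carton lies flat on its back on the bench (within 0.09 rad), green front up, at rest, and no corner of it is beyond the middle of the tape (7.5 mm past the tape's inner edge) (angle between carton's own x axis and vertical above 3.05 rad and x of back_foot_left in the frame of label_frame between -0.105 and 0.105 m and y of back_foot_left in the frame of label_frame between -0.077 and 0.077 m and x of back_foot_right in the frame of label_frame between -0.105 and 0.105 m and y of back_foot_right in the frame of label_frame between -0.077 and 0.077 m and x of back_top_left in the frame of label_frame between -0.105 and 0.105 m and y of back_top_left in the frame of label_frame between -0.077 and 0.077 m and x of back_top_right in the frame of label_frame between -0.105 and 0.105 m and y of back_top_right in the frame of label_frame between -0.077 and 0.077 m and height (world z) of each of back_foot_left, back_foot_right, back_top_left, back_top_right below 0.006 m and linear speed of carton below 0.02 m/s and angular speed of carton below 0.1 rad/s); the robot touches nothing.
It fails at once if the carton is picked up (the bottom edge of its back and the middle of its underside all 15 mm off the bench), or tipped towards its green front (height (world z) of each of back_foot_left, back_foot_right, carton above 0.015 m).
It fails at once if the orange-panelled carton is moved 20 mm or tipped (distance of orange_carton from where it was at the start of the episode above 0.02 m or angle between orange_carton's own z axis and vertical above 0.25 rad).
It fails at once if the roll of tape is moved 20 mm or tipped (distance of tape_roll from where it was at the start of the episode above 0.02 m or angle between tape_roll's own z axis and vertical above 0.25 rad).
It fails at once if the tray of fruit is moved 20 mm or tipped (distance of fruit_tray from where it was at the start of the episode above 0.02 m or angle between fruit_tray's own z axis and vertical above 0.25 rad).
It also fails if it takes over 42 s, if anything falls off the work surface, if the arm or the gripper's body presses on something with over 40 N, if the wrist force passes 120 N, or if a joint passes its speed limit or range.

## Working session

There is one attempt and no reset: what is moved stays moved. The work goes in short steps, Python scripts to look and compute and a shell command to move; the robot and the scene stay as the last step left them, time stands still between calls to the robot, and variables do not carry over. Pictures are saved under pics/ and viewed, about 8 in all and at most 12, crops included, and the job is handed in when it is done.

```bash
mkdir -p pics
python3 - <<'E'
from bench import robot, eyes
import cv2,numpy as np
for n in ("scene","top"):
    p,d=eyes.snapshot(n); cv2.imwrite(f"pics/{n}0.png",p[:,:,::-1]); np.savez(f"/tmp/{n}0.npz",p=p,d=d)
    c=eyes.camera_params(n); print(n,c["mtx"].round(1).tolist(),np.array(c["world_to_cam"]).round(3).tolist(),[k for k in c])
o=robot.get_obs(); print(o["time"],o["tool_pos"],o["ee_rot"],o["width"],o["wrist_force"])
E
```

```text
scene [[569.4, 0.0, 311.6], [0.0, 569.4, 248.1], [0.0, 0.0, 1.0]] [[-0.498, 0.867, 0.01, 0.189], [-0.706, -0.413, 0.575, 0.364], [0.503, 0.28, 0.818, -1.592], [0.0, 0.0, 0.0, 1.0]] ['mtx', 'world_to_cam']
top [[466.3, 0.0, 326.3], [0.0, 466.3, 236.6], [0.0, 0.0, 1.0]] [[-0.017, -1.0, 0.001, 0.14], [0.999, -0.017, 0.044, -0.542], [-0.044, 0.002, 0.999, -0.938], [0.0, 0.0, 0.0, 1.0]] ['mtx', 'world_to_cam']
0.1 [ 0.12251359 -0.53567701  0.20439387] [-3.14142193e+00  2.03007611e-03 -1.34603819e+00] 0.09400597788974083 [-0.01570817 -0.58144453 -0.07100877]
```

View pics/scene0.png

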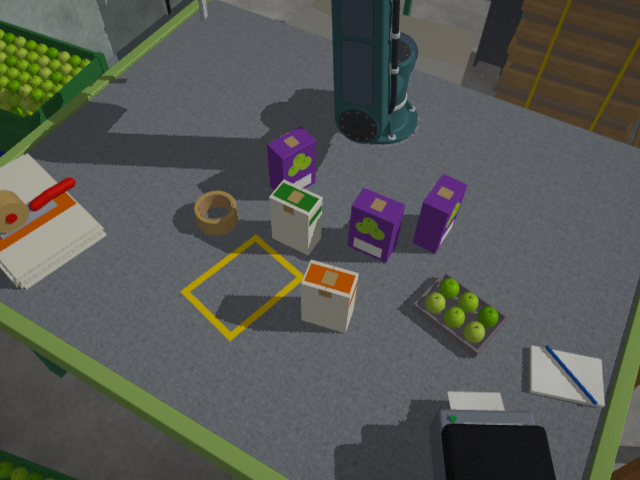

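View pics/top0.png

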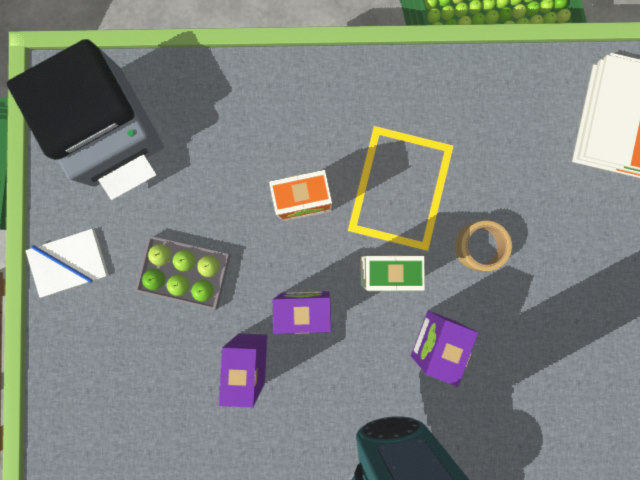

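The scene shows one carton with a green band: scene (297,217), top (393,273). It stands just short of the frame, at top (401,188). The look-alikes are three purple cartons at top (302,313), (237,377) and (443,348), plus the orange one at (301,192). The green one fits the description. Next I'll measure it and enlarge a crop to confirm.

```bash
cat > h.py <<'E'
import numpy as np, cv2
from bench import robot, eyes
def ray(n,uv,z,c=None):
    c=c or eyes.camera_params(n); K=np.array(c["mtx"]); W=np.array(c["world_to_cam"]); R=W[:3,:3]; t=W[:3,3]
    uv=np.atleast_2d(np.asarray(uv,float)); d=np.c_[(uv[:,0]-K[0,2])/K[0,0],-(uv[:,1]-K[1,2])/K[1,1],-np.ones(len(uv))]@R
    o=-R.T@t; return o+d*((z-o[2])/d[:,2])[:,None]
def hsv(p): return cv2.cvtColor(p,cv2.COLOR_RGB2HSV)
def rect(mask,n,z):
    cs=cv2.findContours(mask,cv2.RETR_EXTERNAL,cv2.CHAIN_APPROX_NONE)[0]; c=max(cs,key=cv2.contourArea)
    P=ray(n,c[:,0],z)[:,:2]; r=cv2.minAreaRect((P*1000).astype(np.float32)); return r, cv2.boxPoints(r).round(1)
def inframe(P,f): # f=(cx,cy,yaw) mm
    a=f[2]; d=np.asarray(P)-f[:2]; return d@np.array([[np.cos(a),-np.sin(a)],[np.sin(a),np.cos(a)]])
E
python3 - <<'E'
from h import *
D=np.load("/tmp/top0.npz");p,d=D["p"],D["d"]; H=hsv(p)
y=cv2.inRange(H,(20,130,120),(32,255,255)); y[:,:340]=0;y[:100]=0;y[260:]=0;y[:,460:]=0
print("frame",rect(y,"top",0))
def band(lo,hi,x0,x1,y0,y1):
    m=cv2.inRange(H,lo,hi); k=np.zeros_like(m);k[y0:y1,x0:x1]=m[y0:y1,x0:x1];return k
print("green",rect(band((45,100,50),(75,255,255),350,440,245,300),"top",.15))
w=np.zeros_like(y); w[245:300,350:440]=((d[245:300,350:440]<0.83)&(d[245:300,350:440]>0.7))*255
print("cartontop depth",rect(w,"top",.15), np.median(d[260:285,375:415]))
# heights by ray
for nm,uv,z in [("purpleA",(302,313),.15),("purpleC",(452,352),.15),("orange",(301,191),.15),("roll",(485,246),.048)]: print(nm,ray("top",uv,z).round(3))
s=np.load("/tmp/scene0.npz")["p"][170:350,170:410]; t=p[110:310,250:530]
A=cv2.resize(s,None,fx=1.6,fy=1.6*200/180*0.9,interpolation=2);B=cv2.resize(t,(int(280*A.shape[0]/200),A.shape[0]))
cv2.imwrite("pics/crop.png",np.hstack([A,B])[:,:,::-1])
E
```

```text
frame (((644.5040283203125, -24.544654846191406), (170.14573669433594, 225.21615600585938), 74.92595672607422), array([[ 513.6,  -77.4],
       [ 731.1, -136. ],
       [ 775.4,   28.3],
       [ 557.9,   86.9]], dtype=float32))
green (((474.3444519042969, 12.089332580566406), (88.69834899902344, 39.79094696044922), 89.04469299316406), array([[453.7, -31.9],
       [493.5, -32.6],
       [495. ,  56.1],
       [455.2,  56.8]], dtype=float32))
cartontop depth (((473.520263671875, 12.947227478027344), (100.93104553222656, 58.81645584106445), 89.04371643066406), array([[443.3, -37. ],
       [502.1, -38. ],
       [503.8,  62.9],
       [445. ,  63.9]], dtype=float32)) 0.8080059
purpleA [[0.407 0.175 0.15 ]]
purpleC [[ 0.336 -0.082  0.15 ]]
orange [[0.619 0.174 0.15 ]]
roll [[ 0.52  -0.179  0.048]]
```

View pics/crop.png

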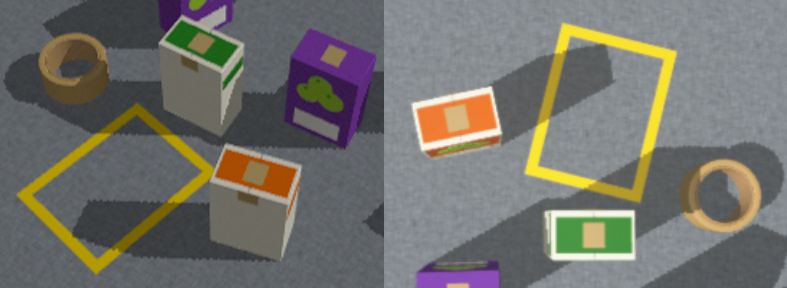

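```bash
cat >> h.py <<'E'
from scipy.spatial.transform import Rotation as Ro
F=np.array([644.5,-24.5,-0.2632])
def rel(pos,yaw,tilt,extra=0,cur=None):
    """target TCP (m), tool pointing down with x at yaw(deg), then tilt about tool y, extra = turn about tool z first"""
    o=robot.get_obs(); R0=Ro.from_euler('xyz',o["ee_rot"]); 
    R1=Ro.from_euler('xyz',[180,0,yaw],degrees=True)
    R1=R1*Ro.from_euler('y',tilt,degrees=True)*Ro.from_euler('z',extra,degrees=True)
    print("turn",np.degrees((R0.inv()*R1).as_rotvec()).round(1),"shift",(R0.inv().apply(np.array(pos)-o["tool_pos"])*1000).round(1),"t",round(o["time"],2))
E
python3 - <<'E'
from h import *
D=np.load("/tmp/top0.npz");p,d=D["p"],D["d"]
for nm,(x0,x1,y0,y1) in {"A":(262,340,280,340),"C":(400,490,300,395),"O":(262,340,165,225)}.items():
    m=np.zeros((480,640),np.uint8); m[y0:y1,x0:x1]=((d[y0:y1,x0:x1]<0.83)&(d[y0:y1,x0:x1]>.7))*255
    r,b=rect(m,"top",.15); print(nm,np.array(r[0]).round(),np.array(r[1]).round(),b.tolist(),inframe(b,F).round().tolist())
rel((0.40,0.045,0.25),6,0); rel((.25,-.45,.25),-60,0)
o=robot.get_obs(); print(o["joint_positions"].round(3))
E
```

```text
A [405. 176.] [99. 63.] [[372.5, 127.19999694824219], [435.8999938964844, 126.4000015258789], [437.1000061035156, 225.0], [373.6000061035156, 225.6999969482422]] [[-302.0, 76.0], [-241.0, 91.0], [-265.0, 187.0], [-327.0, 171.0]]
C [337. -78.] [ 70. 101.] [[277.29998779296875, -91.4000015258789], [370.79998779296875, -129.3000030517578], [396.8999938964844, -64.80000305175781], [303.3999938964844, -26.899999618530273]] [[-337.0, -160.0], [-237.0, -172.0], [-229.0, -103.0], [-329.0, -91.0]]
O [617. 175.] [ 63. 100.] [[576.0999755859375, 217.89999389648438], [595.2999877929688, 120.0999984741211], [657.2999877929688, 132.1999969482422], [638.0999755859375, 230.10000610351562]] [[-129.0, 216.0], [-85.0, 127.0], [-28.0, 155.0], [-72.0, 244.0]]
turn [ -0.1   0.1 -83.1] shift [-504.3 -399.9  -44.5] t 0.1
turn [ -0.    0.1 -17.1] shift [ -55.2 -143.4  -45.5] t 0.1
[-1.449  0.088  1.372 -0.     1.684 -0.103]
```

```bash
python3 -m jog '[[[0,0,-8],[-45,-40,-44],1],[[0,0,-15],[-90,-75,-44],1],[[0,0,-22],[-130,-110,-44],1],[[0,0,-29],[-170,-145,-44],1],[[0,0,-36],[-210,-180,-44],1]]'
python3 - <<'E'
from h import *
rel((0.40,0.045,0.25),6,0)
E
```

```text
time: 0.6
tool_pos: [0.2341, -0.3223, 0.2489]
ee_rot: [-3.141, -0.0, -0.714]
wrist_force: [0.8, 0.5, -0.8]
width: 0.0575
turn [ -0.   -0.  -46.9] shift [-115.  -386.3   -1. ] t 0.6
```

```bash
python3 -m jog '[[[0,0,-8],[-14,-47,0],1],[[0,0,-16],[-28,-94,0],1],[[0,0,-24],[-42,-141,0],1],[[0,0,-32],[-56,-188,0],1],[[0,0,-40],[-70,-235,0],1]]'
python3 - <<'E'
from h import *
rel((0.40,0.045,0.25),6,0)
rel((0.39,0.045,0.25),6,42)
E
```

```text
time: 1.1
tool_pos: [0.3356, -0.0991, 0.2489]
ee_rot: [3.141, -0.001, -0.014]
wrist_force: [0.7, -0.3, -0.2]
width: 0.0172
turn [ 0.  -0.  -6.8] shift [  62.3 -145.1   -1.1] t 1.1
turn [ 2.5 41.9 -6.5] shift [  52.3 -144.9   -1.1] t 1.1
```

```bash
python3 -m jog '[[[0,8,-1],[13,-36,0],1],[[0.5,16,-2],[26,-72,0],1],[[1,24,-4],[39,-108,0],1],[[2,33,-5],[52,-140,0],1],[[2.5,42,-6.5],[52,-140,0],1]]'
python3 - <<'E'
from h import *
rel((0.41,0.045,0.10),6,42);rel((0.41,0.045,0.018),6,42)
print(robot.get_obs()["joint_positions"].round(2))
E
```

```text
time: 1.6
tool_pos: [0.4275, 0.0451, 0.2488]
ee_rot: [-3.137, -0.684, 0.101]
wrist_force: [1.1, 0.2, -0.7]
width: 0.0006
turn [-0.1  2.8 -0.2] shift [-107.5   -1.2  104.3] t 1.6
turn [-0.1  2.8 -0.2] shift [-159.3   -0.9  167.8] t 1.6
[-0.17 -0.76  2.05  0.19  1.19 -0.29]
```

```bash
python3 -m jog '[[[0,0,0],[-32,0,34],1],[[0,0,0],[-64,0,68],1],[[0,0,0],[-107,0,104],1],[[0,0,0],[-107,0,104],1],[[0,0,0],[-107,0,104],1]]'
python3 - <<'E'
from h import *
rel((0.41,0.045,0.018),6,42)
print(robot.get_obs()["joint_positions"].round(2))
p,d=eyes.snapshot("scene"); cv2.imwrite("pics/s1.png",p[60:360,130:530,::-1].repeat(2,0).repeat(2,1))
E
```

```text
time: 2.1
tool_pos: [0.4171, 0.0408, 0.1007]
ee_rot: [-3.139, -0.678, 0.094]
wrist_force: [0.9, -0.1, 1.7]
width: 0.0007
turn [ 0.2  3.1 -0.5] shift [-57.1  -4.6  60.2] t 2.1
[-0.19 -0.76  2.34  0.23  0.92 -0.37]
```

View pics/s1.png

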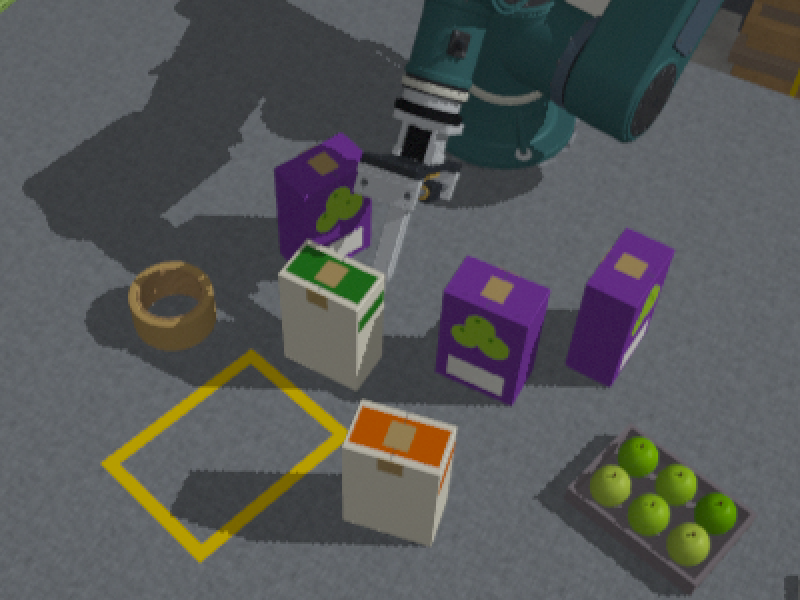

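```bash
python3 -m jog '[[[0,0,0],[-14,-4,15],1],[[0,0,0],[-28,-9,30],1],[[0,0,0],[-42,-12,45],1],[[0,0,0],[-57,-12,60],1],[[0,0,0],[-57,-12,60],1]]'
python3 - <<'E'
from h import *
o=robot.get_obs();print(o["joint_positions"].round(2))
R=Ro.from_euler('xyz',o["ee_rot"]).as_matrix()
rel((0.46,0.045,0.018),6,38)
print("tool per 10mm along world x",(R.T@[10,0,0]).round(2),"along frame x",(R.T@[10*np.cos(.263),-10*np.sin(.263),0]).round(2))
E
```

```text
time: 2.65
tool_pos: [0.4121, 0.052, 0.0222]
ee_rot: [-3.141, -0.683, 0.096]
wrist_force: [-0.5, 0.0, -0.3]
width: 0.0003
[-0.14 -0.67  2.47  0.23  0.69 -0.36]
turn [ 0.3 -1.2 -0.4] shift [33.8 11.6 32.9] t 2.65
tool per 10mm along world x [7.72 0.96 6.28] along frame x [7.26 3.52 5.91]
```

```bash
python3 -m jog '[[[0,0,0],[6,1,8],1],[[0,0,0],[11,1.5,13],1],[[0,0,0],[16,2.2,18],1],[[0,0,0],[21,3,22],1],[[0,0,0],[25,3.5,25.5],1]]'
cat >> h.py <<'E'
def look(z=.15,win=(330,450,150,320)):
    p,d=eyes.snapshot("top"); x0,x1,y0,y1=win
    m=cv2.inRange(hsv(p),(45,100,50),(75,255,255)); k=np.zeros_like(m); k[y0:y1,x0:x1]=m[y0:y1,x0:x1]
    r,b=rect(k,"top",z); c=np.array(r[0]); e=b-np.roll(b,1,0); L=np.linalg.norm(e,axis=1); v=e[L.argmax()]; v=v*np.sign(v[1])
    yaw=np.arctan2(-v[0],v[1]); print("carton top c",c.round(1),"size",np.round(r[1],1),"yaw",yaw.round(3),"in frame",inframe(c,F).round(1),"yaw err",(yaw-F[2]).round(3))
    o=robot.get_obs(); print("tcp",o["tool_pos"].round(4),"F",o["wrist_force"].round(1),"t",round(o["time"],2),"tcp in frame",inframe(o["tool_pos"][:2]*1000,F).round(1)); return p
E
python3 -c "
from h import *
look()"
```

```text
time: 3.15
tool_pos: [0.4491, 0.0517, 0.0196]
ee_rot: [-3.141, -0.687, 0.096]
wrist_force: [-2.5, 0.7, 1.5]
width: 0.0008
carton top c [480.9  11.2] size [89.4 41.4] yaw -0.094 in frame [-167.2   -8. ] yaw err 0.169
tcp [0.4491 0.0517 0.019 ] F [-1.   0.2 -0.1] t 3.2 tcp in frame [-208.5   22.8]
```

```bash
python3 -m jog '[[[0,0,0],[4,0.5,3.2],1],[[0,0,0],[8,1,6.4],1],[[0,0,0],[11,1.4,9],1],[[0,0,0],[11,1.4,9],1]]'; python3 -c "
from h import *
look()
rel((0.42,0.03,0.02),6,39)"
```

```text
time: 3.6
tool_pos: [0.4606, 0.052, 0.0155]
ee_rot: [-3.14, -0.681, 0.095]
wrist_force: [0.3, 0.1, 0.1]
width: 0.0006
carton top c [492.5  10.1] size [89.3 41.6] yaw -0.173 in frame [-155.7   -6.2] yaw err 0.09
tcp [0.4603 0.052  0.0153] F [-0.5 -0.2 -0.3] t 3.65 tcp in frame [-197.8   25.9]
turn [ 0.3  0.  -0.4] shift [-29.9  18.  -30.2] t 3.65
```

```bash
python3 -m jog '[[[0,0,0],[4,0.5,3.2],1],[[0,0,0],[8,1,6.4],1],[[0,0,0],[10,1.2,7],1],[[0,0,0],[10,1.2,7],1]]'; python3 -c "
from h import *
look()
o=robot.get_obs();R=Ro.from_euler('xyz',o['ee_rot']).as_matrix()
print('frame -x 10',(R.T@[-9.66,2.6,0]).round(2),'frame -y 10',(R.T@[-2.6,-9.66,0]).round(2),'up10',(R.T@[0,0,10]).round(2))"
```

```text
time: 4.05
tool_pos: [0.4727, 0.052, 0.0163]
ee_rot: [-3.14, -0.68, 0.095]
wrist_force: [-1.5, -0.5, -0.3]
width: 0.0006
carton top c [503.9   7.6] size [89.5 41.6] yaw -0.253 in frame [-144.1   -5.6] yaw err 0.01
tcp [0.4726 0.0519 0.0163] F [-0.7  1.4 -0.4] t 4.1 tcp in frame [-185.9   29.1]
frame -x 10 [-7.28 -3.52 -5.89] frame -y 10 [-2.73  9.37 -2.22] up10 [ 6.29 -0.01 -7.77]
```

Run:
```python
from h import *
def W(x,y): 
    a=F[2]; return (np.array([x*np.cos(a)-y*np.sin(a),x*np.sin(a)+y*np.cos(a)])+F[:2])/1000
rel((*W(-200,20),.02),-2,39); rel((*W(-200,-5),.02),-15,39)
```

```text
turn [-4.8  0.   5.8] shift [-10.4   3.5 -13.2] t 4.1
turn [-13.    0.   15.9] shift [-17.2  26.9 -18.8] t 4.1
```

```bash
python3 -m jog '[[[0,0,0],[-10,-5,-11],1],[[-5,0,6],[-11,4,-14],1],[[-9,0,11],[-14,15,-16],1],[[-13,0,16],[-17,27,-19],1],[[-13,0,16],[-17,27,-19],1]]'; python3 -c "
from h import *
look()
print(robot.get_obs()['joint_positions'].round(2))
o=robot.get_obs();R=Ro.from_euler('xyz',o['ee_rot']).as_matrix()
print('frame x 10',(R.T@[9.66,-2.6,0]).round(2),'frame y 10',(R.T@[2.6,9.66,0]).round(2),'up10',(R.T@[0,0,10]).round(2))"
```

```text
time: 4.6
tool_pos: [0.4497, 0.024, 0.0197]
ee_rot: [-3.141, -0.676, -0.24]
wrist_force: [-0.1, -1.1, -0.0]
width: 0.0004
carton top c [497.1   9.5] size [89.4 41.4] yaw -0.253 in frame [-151.2   -5.5] yaw err 0.01
tcp [0.4501 0.0247 0.02  ] F [ 1.  -0.4  0.8] t 4.65 tcp in frame [-200.5   -3.1]
[ 0.08 -0.45  2.36 -0.36  0.6   0.56]
frame x 10 [7.8  0.21 6.27] frame y 10 [  0.15 -10.     0.15] up10 [ 6.26 -0.02 -7.79]
```

```bash
python3 -m jog '[[[0,0,0],[4,0.2,8],1],[[0,0,0],[9,0.3,12],1],[[0,0,0],[14,0.4,16],1],[[0,0,0],[19,0.5,20],1],[[0,0,0],[23,0.6,24],1]]'; python3 -c "
from h import *
look()
o=robot.get_obs();R=Ro.from_euler('xyz',o['ee_rot']).as_matrix()
print('frame x 10',(R.T@[9.66,-2.6,0]).round(2))"
```

```text
time: 5.15
tool_pos: [0.482, 0.016, 0.0149]
ee_rot: [3.141, -0.675, -0.235]
wrist_force: [-1.7, 1.2, 2.2]
width: 0.0005
carton top c [513.3   5.2] size [89.3 41.6] yaw -0.244 in frame [-134.4   -5.5] yaw err 0.019
tcp [0.4827 0.0159 0.0152] F [ 0.4  0.  -0.2] t 5.2 tcp in frame [-166.7   -3. ]
frame x 10 [7.81 0.27 6.25]
```

Run:
```python
from h import *
p,d=eyes.snapshot("scene"); cv2.imwrite("pics/s2.png",cv2.resize(p[140:340,180:380],None,fx=3,fy=3)[:,:,::-1])
```

```text
(no output)
```

View pics/s2.png

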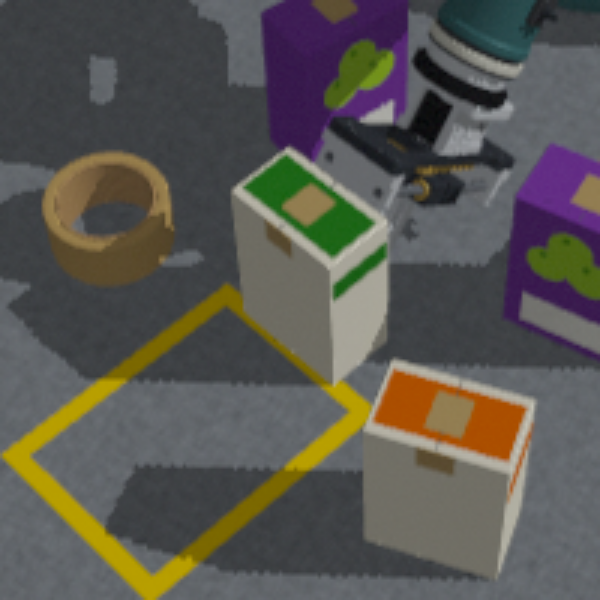

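```bash
cat >> h.py <<'E'
def tilt(box):
    p,d=eyes.snapshot("scene"); c=eyes.camera_params("scene"); K=c["mtx"]; W=np.array(c["world_to_cam"]); x0,x1,y0,y1=box
    v,u=np.mgrid[y0:y1,x0:x1]; z=d[y0:y1,x0:x1]; ok=z>0; u,v,z=u[ok],v[ok],z[ok]
    P=np.c_[(u-K[0][2])/K[0][0]*z,-(v-K[1][2])/K[1][1]*z,-z]; P=(P-W[:3,3])@W[:3,:3]
    m=np.median(P,0); A=P-m; n=np.linalg.svd(A,full_matrices=False)[2][2]; n*=np.sign(n[0]) or 1
    print("pt",m.round(4),"normal",n.round(3),"rms",np.std(A@n).round(4),"frame x",inframe(m[:2]*1000,F).round(1)); return p
E
python3 -c "
from h import *
tilt((266,288,222,255)); look()"
```

```text
pt [0.5456 0.0052 0.0788] normal [ 0.971 -0.237  0.012] rms 0.0016 frame x [-103.2    3. ]
carton top c [514.1   5. ] size [89.4 41.5] yaw -0.247 in frame [-133.6   -5.5] yaw err 0.016
tcp [0.4817 0.0163 0.0149] F [1.2 0.2 0.6] t 5.35 tcp in frame [-167.8   -3. ]
```

```bash
python3 -m jog '[[[0,0,0],[3,0.1,2.4],1],[[0,0,0],[6,0.2,4.8],1],[[0,0,0],[9,0.3,7.2],1],[[0,0,0],[12,0.4,9.6],1],[[0,0,0],[12,0.4,9.6],1]]'; python3 -c "
from h import *
look();tilt((261,282,227,260))"
```

```text
time: 5.85
tool_pos: [0.4968, 0.0123, 0.0148]
ee_rot: [3.141, -0.675, -0.235]
wrist_force: [-0.7, 0.1, 0.2]
width: 0.0003
carton top c [528.3   1.3] size [89.4 41.4] yaw -0.246 in frame [-118.9   -5.3] yaw err 0.017
tcp [0.4967 0.0124 0.0149] F [-0.4  0.5 -0. ] t 5.9 tcp in frame [-152.3   -2.9]
pt [ 0.5595 -0.0011  0.0731] normal [ 0.971 -0.238  0.011] rms 0.0017 frame x [-88.2   0.5]
```

```bash
python3 -m jog '[[[0,0,0],[2.5,0.1,2],1],[[0,0,0],[5,0.2,4],1],[[0,0,0],[8,0.3,6.2],1],[[0,0,0],[8,0.3,6.2],1]]' && python3 -m jog '[[[0,0,0],[-8,-0.2,-6.5],1],[[0,0,0],[-16,-0.5,-13],1],[[0,0,0],[8,-0.5,-42],1],[[0,0,0],[32,-0.5,-72],1],[[0,0,0],[56,-0.5,-102],1]]'; python3 -c "
from h import *
look();tilt((259,279,230,263))
o=robot.get_obs();R=Ro.from_euler('xyz',o['ee_rot']).as_matrix()
print('frame x 10',(R.T@[9.66,-2.6,0]).round(2),'frame y 10',(R.T@[2.6,9.66,0]).round(2),'up10',(R.T@[0,0,10]).round(2),o['joint_positions'].round(2))"
```

```text
time: 6.35
tool_pos: [0.5065, 0.0096, 0.015]
ee_rot: [3.141, -0.675, -0.235]
wrist_force: [-0.6, 0.1, -0.5]
width: 0.0001
time: 6.85
tool_pos: [0.4853, 0.0154, 0.1303]
ee_rot: [3.141, -0.674, -0.234]
wrist_force: [1.5, -0.2, 0.6]
width: 0.0002
carton top c [538.1  -1.4] size [89.4 41.3] yaw -0.244 in frame [-108.7   -5.3] yaw err 0.019
tcp [0.4903 0.0155 0.1408] F [2.6 1.4 4.3] t 6.9 tcp in frame [-159.3   -1.5]
pt [ 5.696e-01 -4.000e-04  7.460e-02] normal [ 0.971 -0.238  0.01 ] rms 0.0015 frame x [-78.6   3.8]
frame x 10 [7.72 0.29 6.36] frame y 10 [  0.2  -10.     0.21] up10 [ 6.36 -0.04 -7.72] [ 0.04 -0.5   2.15 -0.23  0.84  0.36]
```

```bash
python3 -m jog '[[[0,0,0],[-13,0,15],1],[[0,0,0],[-4,0.3,23],1],[[0,0,0],[4,0.6,29],1],[[0,0,0],[12,0.9,36],1],[[0,0,0],[18,1.2,41],1]]'; python3 -c "
from h import *
tilt((257,275,236,266))
o=robot.get_obs();print(inframe(o['tool_pos'][:2]*1000,F))"
```

```text
time: 7.45
tool_pos: [0.5259, 0.0044, 0.109]
ee_rot: [3.142, -0.675, -0.235]
wrist_force: [-0.7, -0.6, 0.9]
width: 0.0004
pt [0.5842 0.0009 0.0763] normal [ 0.969 -0.208 -0.13 ] rms 0.0037 frame x [-64.8   8.8]
[-121.17425328   -3.05275534]
```

```bash
python3 -m jog '[[[0,0,0],[9,0.3,4],1],[[0,0,0],[17,0.6,10],1],[[0,0,0],[25,0.8,16],1],[[0,0,0],[32,1,22],1],[[0,0,0],[39,1.3,28],1]]'
python3 - <<'E'
from h import *
p=look(z=.06,win=(330,460,110,320)); cv2.imwrite("pics/t3.png",cv2.resize(p[90:320,300:520],None,fx=2.5,fy=2.5)[:,:,::-1])
E
```

```text
time: 8.0
tool_pos: [0.5722, -0.0082, 0.1111]
ee_rot: [3.141, -0.674, -0.235]
wrist_force: [0.4, 0.1, -0.2]
width: 0.0003
carton top c [632.  -31.4] size [98.7 92.1] yaw -0.264 in frame [-10.3  -9.9] yaw err -0.0
tcp [ 0.5731 -0.0085  0.1114] F [ 0.6 -0.7 -0.2] t 8.05 tcp in frame [-73.1  -3.1]
```

View pics/t3.png

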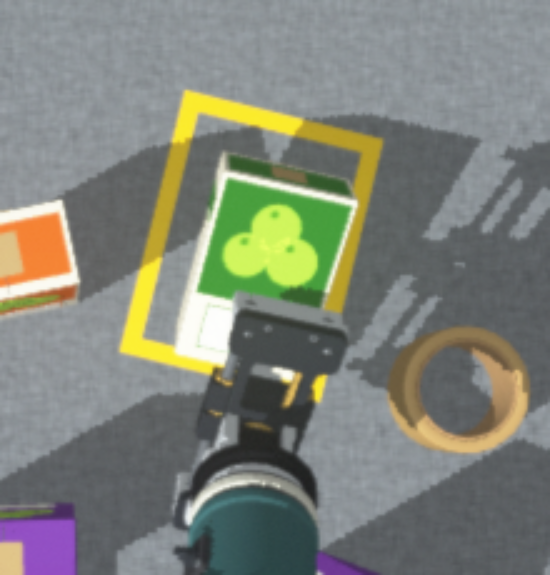

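The carton is down with its green front up, inside the frame (crop centre about (275,260)). The gripper partly hides it, so I'll withdraw and check.

```bash
python3 -m jog '[[[0,0,0],[25,0,-31],1],[[0,0,0],[50,0,-62],1],[[0,0,0],[20,-1,-90],1],[[0,0,0],[-10,-2,-115],1],[[0,0,0],[-40,-3,-140],1]]'; python3 -m jog '[[[0,0,0],[-20,0,-20],1],[[0,0,0],[-20,0,-20],1],[[0,0,0],[-20,0,-20],1]]'
python3 - <<'E'
from h import *
p,d=eyes.snapshot("top"); H=hsv(p); o=robot.get_obs(); print(o["time"],o["tool_pos"],o["wrist_force"])
w=np.zeros((480,640),np.uint8); s=(slice(110,270),slice(335,470)); w[s]=((d[s]<0.905)&(d[s]>0.84))*255
r,b=rect(w,"top",.06); print(r,inframe(b,F).round(1).tolist(), "depth",np.unique(d[180:230:10,380:430:10].round(3)))
m=cv2.inRange(H,(22,130,90),(32,255,255)); m[:,:340]=0;m[:100]=0;m[260:]=0;m[:,460:]=0
print("frame",rect(m,"top",0))
q=p.copy(); cs=cv2.findContours(w,0,2)[0]; cv2.imwrite("pics/t4.png",cv2.resize(q[90:320,250:520],None,fx=2.5,fy=2.5)[:,:,::-1])
E
```

```text
time: 8.55
tool_pos: [0.4556, 0.0226, 0.1959]
ee_rot: [-3.141, -0.674, -0.236]
wrist_force: [-0.2, 0.1, 0.2]
width: 0.0002
time: 8.85
tool_pos: [0.4296, 0.0295, 0.1995]
ee_rot: [-3.141, -0.676, -0.234]
wrist_force: [-0.3, 0.8, 0.4]
width: 0.0006
8.9 [0.42983378 0.02925559 0.19900088] [ 0.38627243 -0.71214276 -0.46442736]
((617.1182250976562, -21.05072021484375), (99.825927734375, 98.92682647705078), 76.0388412475586) [[-75.8, -54.7], [23.1, -52.7], [21.2, 47.1], [-77.7, 45.1]] depth [0.9   0.902 0.903 0.904 0.905 0.906 0.907 0.909 0.94  0.95 ]
frame (((644.3250122070312, -24.496444702148438), (170.14573669433594, 225.5868682861328), 74.92594146728516), array([[ 513.3,  -77.3],
       [ 731.1, -136. ],
       [ 775.4,   28.3],
       [ 557.5,   87. ]], dtype=float32))
```

View pics/t4.png

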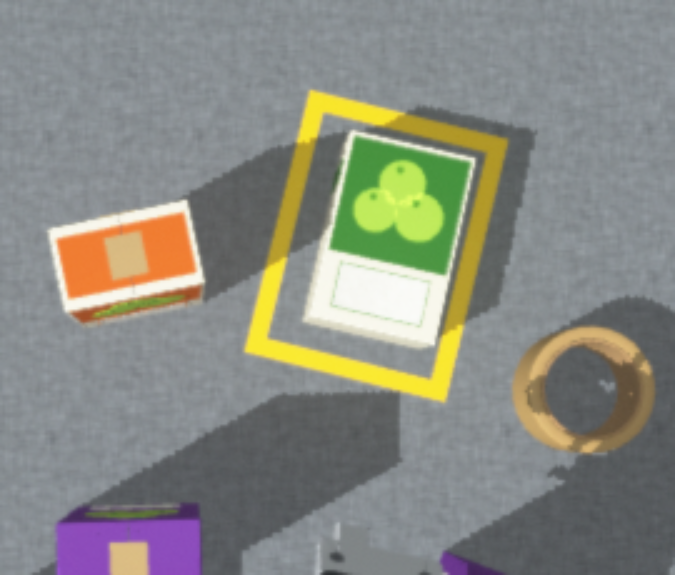

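Run:
```python
from h import *
p,d=eyes.snapshot("top")
w=np.zeros((480,640),np.uint8); s=(slice(110,270),slice(335,470)); w[s]=((d[s]<0.922)&(d[s]>0.84))*255
r,b=rect(w,"top",.06); print(np.round(r[1],1),inframe(b,F).round(1).tolist()); look(z=.06,win=(330,460,110,260))
```

```text
[101.2 151.8] [[-77.7, -54.7], [74.0, -51.7], [72.0, 49.4], [-79.6, 46.5]]
carton top c [666.1 -33. ] size [91.  89.1] yaw -0.243 in frame [23.1 -2.6] yaw err 0.02
tcp [0.4299 0.0289 0.1984] F [-0.3 -0.8  0.1] t 9.0 tcp in frame [-221.1   -4.2]
```

The carton lies flat, its top measures 101 x 152 mm at 60 mm height, and all its corners are well inside the limits. The arm is clear, so I'm handing in.

```bash
python3 -c "
from bench import close_job
print(close_job())"
```

```text
the job is handed in; nothing more can be done
None
```

The carton lies flat, green front up and wholly inside the yellow frame. The job was handed in at about 9 s of the 42 s allowed.

- **Slide:** I pushed it low down with the shut fingertips, first off-centre to square it up (0.02 rad off at the end), then centrally. The bottom edge of its back reached about x = -79 mm in the frame. The scene camera's depth readings showed it upright to 0.01 rad there.
- **Topple:** A push at about 0.12 m height tipped it over backwards. I then withdrew the arm.
- **Last check:** The carton's corners are at x -80 to +74 mm (limit ±105) and y -55 to +49 mm (limit ±77) in the frame. The last picture showed the orange carton and the tape roll standing where they were. The fruit tray was outside that view and I didn't check it again; the arm never worked near it.
- **Disagreement:** During the last squaring push the carton's top read about 7 mm further forward than after I backed off. It probably leaned for a moment under the push. Every later upright check was fine.
- **Bad reading:** My first measurement of the lying carton was cut short by too tight a depth limit, so I repeated it. The figures above are from the repeat.

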